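# Fit a control card in a drive chassis and lock it

## Task

Take the control card with the orange handle from the blue stand, slide it down into the empty bay of the drive chassis until it is fully home, lowering it rather than letting it drop, and then turn that bay's yellow latch a quarter turn counter-clockwise to its stop so that its tab lies over the card's edge. Leave the grey-handled spare card standing in its place.

Things in the scene. Friction and masses are not known exactly. Their poses are not given: they have to be found in the camera images.
- card: The control card to fit: green board 120 x 5 x 85 mm standing on its long edge, components up to 10 mm proud of its +y face; centred on its upper edge a bright orange handle block 40 (along the board) x 12 (across) x 35 mm, 85 to 120 mm above the lower edge. Origin: middle of its lower edge; x along the board, y its normal, z up. 0.15 to 0.3 kg. It fits its bay either way round.
- spare: Spare card, same shape: green board 120 x 5 x 85 mm standing on its long edge, components up to 10 mm proud of its +y face; centred on its upper edge a grey handle block 40 (along the board) x 12 (across) x 35 mm, 85 to 120 mm above the lower edge. Origin and axes as card. It stands in the other groove of the stand, 80 mm from the card, and stays there.
- stand: Fixed blue card stand, base 170 x 150 x 10 mm, two parallel grooves along its x at y = +40 and -40 mm with guides at their ends up to 48 mm above the table; cards stand in them with their lower edge 10 mm above the table. Origin under its centre, z up.
- chassis: Fixed grey steel pan 320 x 280 mm, floor 8 mm thick, rim 22 mm high, carrying three parallel card bays 70 mm apart in its y, with their centres 30 mm to its -x; a loose black terminal block and a contactor lie on its +x part (up to 60 mm above the table). Origin under its centre.
- bay: Empty card bay, fixed in any of three places on the pan. White end guides form a slot 7 mm wide (y), 123 mm long (x), straight up to 78 mm, flaring to 20 x 136 mm at 92 mm above its underside; floor 10 mm above its underside. At x = -86 mm a post 20 x 24 x 95.5 mm carries the latch. Origin under its centre, x along the slot, z up. A card fully home has its handle 95 to 130 mm up.
- bay_seat (a point): Centre of the bay's floor, where the middle of the card's lower edge (origin of card) lies when fully home. Axes as bay.
- lock (a joint): Angle of the empty bay's yellow latch about its vertical axis: at 0 its tab points to the bay's -y (open), at 1.57 (its stop) to the bay's +x, over the card's edge (locked). Grows counter-clockwise seen from above; it starts at 0.2 to 0.45 and stays where it is left.
- lock_grip (a point): On the latch's axis, 117.5 mm above the bay's underside. Yellow grip bar 34 x 12 mm, 102.5 to 128.5 mm above the underside, always along this point's y (this point's x equals the bay's x at joint 0). Below it the tab, 12 mm wide, 5 mm thick, reaches 36 mm from the axis to this point's -y; it clears a fully seated card by 2.5 mm, and fouls one that is not.
- full_a: Neighbouring bay of the same shape and sizes as bay, fixed, already holding a card with a black handle (handle top 130 mm above the bay's underside) and already locked. Origin under its centre, same axes as bay.
- full_b: Neighbouring bay of the same shape and sizes as bay, fixed, already holding a card with a blue handle (handle top 130 mm above the bay's underside) and already locked. Origin under its centre, same axes as bay.
Mind the look-alikes: they are no part of the job. What is shaped like the card but purple or red is not meant.

How it is judged:
On the way, in this order (a step that is already met when the one before it is completed fails the run):
1. the card is fully home in the empty bay, with the latch still open (distance between card and bay_seat below 0.004 m and angle between the x axis of card and the x axis of bay, either way round below 0.05 rad and angle between card's own z axis and vertical below 0.05 rad and value of joint lock below 0.9 rad), for 0.2 s.
2. the latch is turned over the card's edge (value of joint lock above 1.35 rad), for 0.2 s.
At the end, for the whole second after the job is handed in: The orange-handled card rests fully home in the bay (its origin within 4 mm of the seat, upright and in line with the slot within 0.05 rad) and at rest; the bay's latch is past 1.35 rad; the spare card still stands in the stand, within 25 mm of where it was and tilted under 0.15 rad (distance between card and bay_seat below 0.004 m and angle between the x axis of card and the x axis of bay, either way round below 0.05 rad and angle between card's own z axis and vertical below 0.05 rad and value of joint lock above 1.35 rad and linear speed of card below 0.02 m/s and distance of spare from where it was at the start of the episode below 0.025 m and angle between spare's own z axis and vertical below 0.15 rad); the robot touches nothing.
It fails at once if the card drops or is rammed down into the bay (faster than 0.45 m/s within the slot) (horizontal distance between card and bay_seat below 0.02 m and distance between card and bay_seat below 0.08 m and linear speed of card above 0.45 m/s).
It fails at once if the spare card is lifted out or knocked over (distance of spare from where it was at the start of the episode above 0.04 m or angle between spare's own z axis and vertical above 0.35 rad).
It also fails if it takes over 50 s, if anything falls off the work surface, if the arm or the gripper's body presses on something with over 40 N, if the wrist force passes 120 N, or if a joint passes its speed limit or range.

## Robot

A 6-joint arm with a two-finger parallel gripper is mounted at the origin on the work surface. World frame = base frame: x ahead of the robot, y to its left, z up, the work surface at z = 0. Lengths are in m, angles in rad, forces in N, time in s.
With the tool pointing down it reaches from about 0.375 to 0.825 m from the base axis. Payload 5.5 kg.
Tool frame: the origin (TCP) lies at the very end of the fingers, on their centre line; the grasp point (between the pads) lies 19 mm behind it (env.tcp_to_grasp is the distance from the TCP to the grasp point, in m); y points along the fingers, z is the direction in which the jaws open and shut, and the axes are right-handed (so a half turn about y gives the same grasp; the last joint's range is limited). The gripper opens to 85 mm and grips with 20 to 120 N. Pads are 22 mm wide; open, the fingers measure 114 mm over their backs; the gripper's body (76 mm by 85 mm) begins 54 mm behind the grasp point. The pads swing forward as they close: fully open they stand 13 mm farther back than shut.
Start: joints at [-1.128, 0.314, -0.047, 1.21, 0, 1.571], TCP at [0.257, -0.542, 0.231] pointing down, gripper open.
Joint ranges: [-2.67, 2.67], [-0.69, 1.73], [-1.03, 1.25], [-2.08, 2.16], [-1.42, 1.45], [-3.14, 3.14]. Speed limits (rad/s): [2.39, 2.39, 3.01, 3.14, 3.14, 3.14].

## Interface

Orientations are given as a rotation vector (axis times angle).
In Python, from workcell import env, optics gives the robot as it stands.
- The arm moves only by the tool jog_arm, never from a script. Its argument "rows" is a list of rows, each a list of 5 numbers: the shift along the tool's x, y, z in mm, then the turn about the tool's y in rad, then the opening, from 0 (shut) to 1 (fully open). A call has 1 to 5 rows; each row is the pose to reach, as a shift and turn from the pose measured when the call began, along the tool's axes at that moment; what a row does not reach only later rows make up. A row lasts 1/12 s, in which the tool goes at most 41.7 mm and 7.16 degrees, less where a joint would pass 70% of its speed; a pose out of reach is approached as far as the arm can. A call with a gripper value outside its range is refused whole. The fingers move at their own pace and stop on an object; "newtons" is the grip in N (left out, the last holds). Time passes only in rows, so rows that repeat a pose let the fingers close. It gives the time, the measured TCP pose, the force and the opening at its end, in the units of the state.
- env.read_state(): the state, without advancing time (a new reading comes with each control period).
- optics.read_camera(name): name is "side" or "top"; returns a dict with "image" (384x512x3 uint8, red, green, blue), "fx", "fy", "cx", "cy" (pixels), "D" ([k1, k2, p1, p2, k3] as OpenCV has them; the pictures are not rectified), "R" (3x3) and "t" (3): a world point X has camera coordinates R X + t. Camera axes: x right, y down, z forward; pixel columns grow to the right and rows downward; lengths in m; the calibration is good to about 2 mm. A picture is of the moment at which its call begins. There is no depth.
- env.sign_off(): hands the job in, once; it reports no verdict.
The state is a dict: "time": time; "joints": joint angles; "joint_vel": joint speeds; "effort": joint torques, N m; "tcp_pos": TCP position; "tool_rot": TCP orientation; "contact_force": force on the tool from outside, world axes, zero at the start; "torque": the same for the moment, N m; "grip_width": finger opening in m.
Only numpy, scipy, OpenCV 4.12 (cv2) and the standard library are available. Lean on these libraries where they do the work, as an engineer would, in place of code of your own. Each camera call takes 0.05 s, during which the arm holds its last target. There are 200 camera calls.

## Working session

There is one attempt and no reset: what is moved stays moved. The work goes in short steps, Python scripts to look and compute and a tool call to move; the robot and the scene stay as the last step left them, time stands still between calls to the robot, and variables do not carry over. Pictures are saved under pics/ and viewed, on a budget of 10 in all, crops included, one or two more only if the job needs it, and the job is handed in when it is done.

Besides the shell and the picture viewer there is one more tool, called after "Request:" in YAML: its name, and indented under it one key for each argument. jog_arm: Moves the arm, as the interface text tells. Its arguments: {"type":"object","properties":{"rows":{"type":"array"},"newtons":{"type":"number"}},"required":["rows"]}

```bash
ls; mkdir -p pics
python3 - <<'E'
from workcell import env, optics
import cv2
print(env.read_state())
for n in("top","side"):
    c=optics.read_camera(n); cv2.imwrite(f"pics/{n}0.png",c["image"][:,:,::-1])
    print({k:v for k,v in c.items() if k!="image"}, "centre",-c["R"].T@c["t"])
E
```

```text
pics
{'time': 0.0, 'joints': array([-1.12802843e+00,  3.14218151e-01, -4.81029607e-02,  1.21019473e+00,
        1.64299714e-06,  1.57081130e+00]), 'joint_vel': array([ 0.00215243, -0.00121519,  0.00068741,  0.00062075,  0.00126953,
        0.00101415]), 'effort': array([-1.18672284e-03, -5.39588320e+01,  3.39751911e+01,  1.91902451e-02,
        7.60865214e-05,  2.25635745e-06]), 'tcp_pos': array([ 0.25681305, -0.54160839,  0.23042882]), 'tool_rot': array([-0.44516678,  1.9779537 , -1.97455478]), 'contact_force': array([ 0.05612596, -0.24712129,  0.33550804]), 'torque': array([-0.0095068 ,  0.08978876,  0.00882864]), 'grip_width': 0.085625200429944}
{'fx': 371.01056421280276, 'fy': 371.01056421280276, 'cx': 249.13331214597858, 'cy': 193.44690528196884, 'D': array([-0.11031913,  0.        ,  0.        ,  0.        ,  0.        ]), 'R': array([[ 0.01969945, -0.99967559, -0.01614451],
       [-0.99288574, -0.01766396, -0.11775354],
       [ 0.11743016,  0.01834933, -0.99291161]]), 't': array([-0.01548115,  0.49182306,  1.08182512])} centre [ 0.36159017 -0.02663935  1.13182069]
{'fx': 455.3862620121505, 'fy': 455.3862620121505, 'cx': 257.439851320965, 'cy': 188.66212615367755, 'D': array([-0.1481929,  0.       ,  0.       ,  0.       ,  0.       ]), 'R': array([[ 0.82090069, -0.57106325,  0.00297185],
       [-0.28775969, -0.418137  , -0.86160072],
       [ 0.49327114,  0.70643345, -0.50757794]]), 't': array([-0.39820447,  0.22009367,  1.10358443])} centre [-0.15414595 -0.91497958  0.75097137]
```

View pics/top0.png

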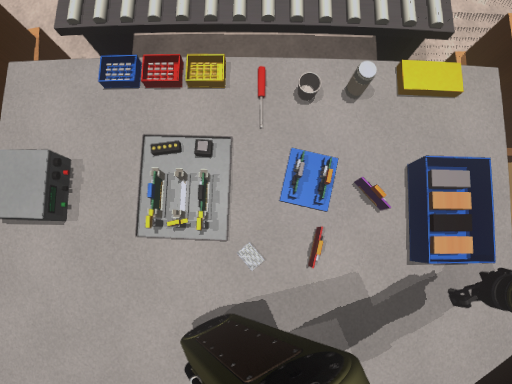

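View pics/side0.png

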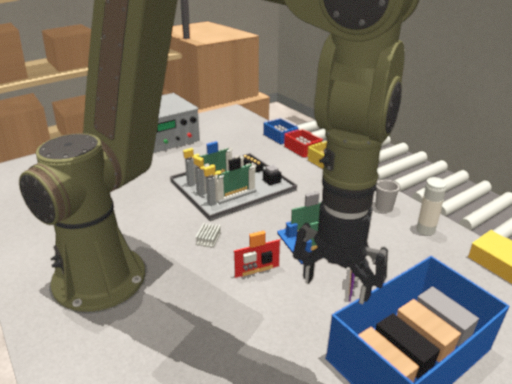

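The top picture shows the chassis around (185,187) with its bays at columns 155, 181 and 204; the middle one is empty. The stand is at (309,180), with the orange handle near (328,173) and the grey one near (298,172). The side picture mostly shows the arm hiding the stand. I'll enlarge the top view.

```bash
cat > h.py <<'E'
import numpy as np, cv2
from workcell import env, optics
from scipy.spatial.transform import Rotation as Rn
def K(c): return np.array([[c["fx"],0,c["cx"]],[0,c["fy"],c["cy"]],[0,0,1.]])
def w(c,px,z):
    "pixel -> world at height z"
    p=cv2.undistortPoints(np.array([[px]],float),K(c),c["D"])[0,0]
    o=-c["R"].T@c["t"]; d=c["R"].T@np.array([*p,1]); return o+d*(z-o[2])/d[2]
def pix(c,X):
    return cv2.projectPoints(np.array(X,float).reshape(-1,3),cv2.Rodrigues(c["R"])[0],c["t"],K(c),c["D"])[0][:,0]
def crop(im,u,v,wd,ht,s):
    o=cv2.resize(im[v:v+ht,u:u+wd,::-1],None,fx=s,fy=s,interpolation=cv2.INTER_CUBIC)
    o=np.ascontiguousarray(o)
    for x in range(u-u%10+10,u+wd,10): cv2.putText(o,str(x),((x-u)*s,8),0,.3,(255,0,255)); cv2.line(o,((x-u)*s,9),((x-u)*s,14),(255,0,255))
    for y in range(v-v%10+10,v+ht,10): cv2.putText(o,str(y),(0,(y-v)*s),0,.3,(255,0,255)); cv2.line(o,(18,(y-v)*s),(24,(y-v)*s),(255,0,255))
    return o
E
python3 - <<'E'
from h import *
im=cv2.imread("pics/top0.png")[:,:,::-1]
a=crop(im,135,130,100,115,4); b=crop(im,275,145,95,115,4)
cv2.imwrite("pics/c1.png",np.hstack([a,b]))
E
```

```text
(no output)
```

View pics/c1.png

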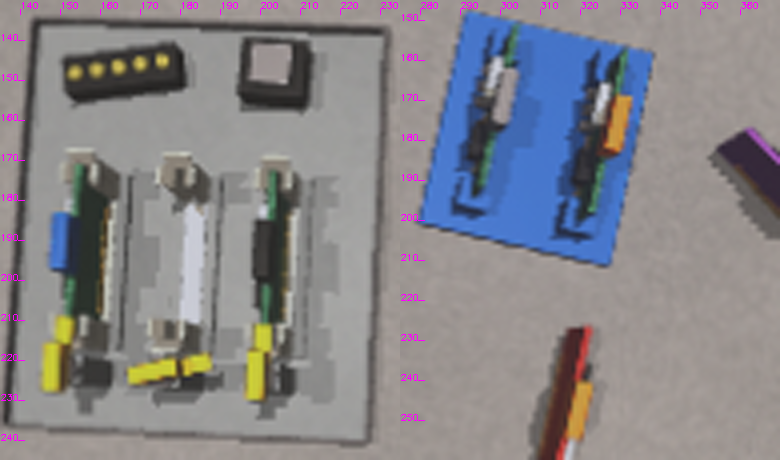

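The crops show the middle bay empty, with its latch open (bar and tab near (167–187,221)). The orange handle is at (327.5,176) and the grey spare at (300,169). Next I fit the stand and chassis corners and find the handle centres by colour.

```bash
cat > fit.py <<'E'
from h import *
from scipy.optimize import least_squares
c=optics.read_camera("top"); im=c["image"]
def fit(model,px,x0):
    def pose(p): a=p[2]; return (np.array([[np.cos(a),-np.sin(a)],[np.sin(a),np.cos(a)]])@model[:,:2].T).T+p[:2]
    f=lambda p:(pix(c,np.c_[pose(p),model[:,2]])-px).ravel()
    r=least_squares(f,x0); return r.x, np.abs(r.fun).round(1)
sq=np.array([[1,1],[1,-1],[-1,-1],[-1,1]])
st=np.c_[sq*[.085,.075],np.full(4,.01)]
ch=np.c_[sq*[.16,.14],np.full(4,.022)]
S,rs=fit(st,np.array([[291.7,147.5],[338,158],[327,211.5],[280,201]]),[.4,-.2,0])
C,rc=fit(ch,np.array([[144,135.5],[232,137.5],[227,240.7],[136,236]]),[.4,.2,0])
E
cat > m.py <<'E'
from fit import *
print("stand",S.round(4),rs,"chassis",C.round(4),rc)
hsv=cv2.cvtColor(im,cv2.COLOR_RGB2HSV)
def blob(lo,hi,box):
    m=cv2.inRange(hsv,lo,hi); k=np.zeros_like(m); u,v,a,b=box; k[v:v+b,u:u+a]=m[v:v+b,u:u+a]
    p=np.argwhere(k)[:,::-1]; return p
o=blob((8,130,110),(20,255,255),(315,155,25,40)); print(len(o),o.mean(0),o.min(0),o.max(0),cv2.minAreaRect(o.astype(np.float32)), "at top", w(c,o.mean(0),.13))
y=blob((24,130,100),(34,255,255),(160,205,30,30)); print("latch",len(y),y.mean(0),cv2.minAreaRect(y.astype(np.float32)))
Rz=lambda a:np.array([[np.cos(a),-np.sin(a)],[np.sin(a),np.cos(a)]])
for s in(1,-1): print("card",S[:2]+Rz(S[2])@[0,.04*s])
print("bay",C[:2]+Rz(C[2])@[-.03,0],"latch",C[:2]+Rz(C[2])@[-.116,0])
s=env.read_state(); M=Rn.from_rotvec(s["tool_rot"]).as_matrix(); print(M.round(3))
# overlay
ov=cv2.resize(np.ascontiguousarray(im[:,:,::-1]),None,fx=4,fy=4,interpolation=cv2.INTER_CUBIC)
def draw(P,pts,col):
    P3=[[*(P[:2]+Rz(P[2])@q[:2]),q[2]] for q in pts]; p=((pix(c,P3)+.5)*4).astype(int); cv2.polylines(ov,[p.reshape(-1,1,2)],True,col,1)
def rect(P,cx,cy,lx,ly,z,col): draw(P,[(cx+lx/2*a,cy+ly/2*b,z) for a,b in sq],col)
rect(S,0,0,.17,.15,.01,(0,255,255)); rect(C,0,0,.32,.28,.022,(0,255,255))
for s_ in(1,-1): rect(S,0,.04*s_,.04,.012,.13,(255,0,255)); rect(S,0,.04*s_,.12,.005,.095,(255,255,255))
for k in(-.07,0,.07):
    rect(C,-.03,k,.136,.02,.1,(255,0,255)); rect(C,-.116,k,.02,.024,.1035,(255,0,0))
    if k: rect(C,-.03,k,.04,.012,.138,(0,0,255)); rect(C,-.116,k,.034,.012,.1365,(0,0,255))
cv2.imwrite("pics/ov1.png",np.hstack([ov[520:980,540:940],ov[580:1040,1100:1480]]))
E
python3 m.py
```

```text
stand [ 0.5414 -0.1891 -0.2063] [0.5 0.1 0.5 0.1 0.6 0.2 0.6 0.2] chassis [ 0.5107  0.1916 -0.0218] [0.7 1.4 0.6 0.7 0.6 0.8 0.6 1.1]
57 [329.03508772 175.38596491] [326 169] [332 182] ((329.01922607421875, 175.4038543701172), (4.118439197540283, 13.335897445678711), 11.309932708740234) at top [ 0.53380567 -0.22612057  0.13      ]
latch 80 [176.5125 221.6875] ((176.85134887695312, 221.6081085205078), (4.438772678375244, 20.54987335205078), 80.53767395019531)
card [ 0.54956521 -0.14997936]
card [ 0.53317505 -0.22828237]
bay [0.4806962  0.19227843] latch [0.39471665 0.19415375]
[[-0.904 -0.001  0.428]
 [-0.428  0.001 -0.904]
 [ 0.    -1.    -0.001]]
```

View pics/ov1.png

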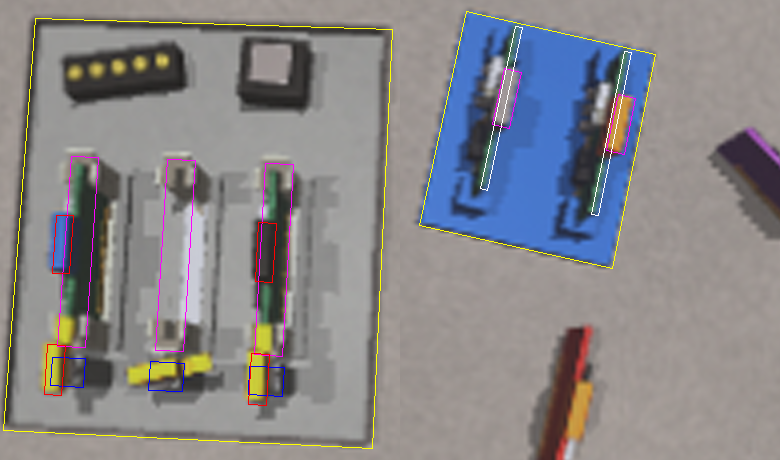

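Overlay check: my corner readings carry a +0.5 px bias, because the tick marks sit on pixel edges. Removing it moves everything by (+1.4,+1.4) mm, and the blue and black handles and the latch bars then line up. Bay centre ≈ (0.482,0.194), yaw −0.022. Card ≈ (0.534,−0.2265), yaw −0.206, and the colour blob agrees. I'll set out towards the card.

Request:
jog_arm:
  rows:
    - [-37,-10,-16,0.12,1]
    - [-74,-20,-32,0.24,1]
    - [-111,-20,-48,0.36,0.8]
    - [-148,-20,-64,0.48,0.6]
    - [-185,-20,-80,0.6,0.6]
  newtons: 40

```text
time: 0.57
tcp_pos: [0.3869, -0.3931, 0.2508]
tool_rot: [-0.159, -2.145, 2.143]
contact_force: [1.0, -0.0, -0.6]
grip_width: 0.0519
```

```bash
cat >> h.py <<'E'
def go(x,y,z,yaw=None):
    "shift (mm, tool axes) and turn from the present pose to TCP x,y,z with tool z at yaw"
    s=env.read_state(); M=Rn.from_rotvec(s["tool_rot"]).as_matrix()
    d=M.T@(np.array([x,y,z])-s["tcp_pos"])*1000; a=np.arctan2(M[1,2],M[0,2])
    t=0 if yaw is None else (a-yaw+np.pi)%(2*np.pi)-np.pi
    print("go",d.round(1),round(t,3),"| tcp",s["tcp_pos"].round(4),"yaw",round(a,3),"tilt",M[2,1].round(4),"j",s["joints"].round(2),"F",s["contact_force"].round(1),"w",round(s["grip_width"],4),"t",s["time"])
E
python3 -c "
from h import *
go(.534,-.2265,.22,-1.777)"
```

```text
go [-120.9   30.9 -186.5] 0.058 | tcp [ 0.3869 -0.3931  0.2508] yaw -1.719 tilt -1.0 j [-0.79  0.22 -0.13  1.23  0.    2.5 ] F [ 1.  -0.  -0.6] w 0.0519 t 0.5667
```

Joint 6 grows with positive turn, so I need the flipped grasp (tool yaw 1.365) to stay in range at the bay. I'll turn back by about 3.08 while travelling.

Request:
jog_arm:
  rows:
    - [-24,4,-37,-0.12,0.6]
    - [-48,4,-74,-0.24,0.6]
    - [-72,4,-112,-0.36,0.6]
    - [-96,4,-149,-0.48,0.6]
    - [-121,4,-186,-0.6,0.6]

```text
time: 0.98
tcp_pos: [0.5245, -0.2365, 0.2468]
tool_rot: [-0.459, 1.969, -1.966]
contact_force: [0.8, 0.1, -0.7]
grip_width: 0.0516
```

Request:
jog_arm:
  rows:
    - [0,0,0,-0.125,0.6]
    - [0,0,0,-0.25,0.6]
    - [0,0,0,-0.375,0.6]
    - [0,0,0,-0.5,0.6]
    - [0,0,0,-0.625,0.6]

```text
time: 1.4
tcp_pos: [0.5245, -0.2361, 0.2464]
tool_rot: [-0.938, 1.56, -1.557]
contact_force: [0.1, -0.3, -0.1]
grip_width: 0.0513
```

Request:
jog_arm:
  rows:
    - [0,0,0,-0.125,0.6]
    - [0,0,0,-0.25,0.6]
    - [0,0,0,-0.375,0.6]
    - [0,0,0,-0.5,0.6]
    - [0,0,0,-0.625,0.6]

```text
time: 1.82
tcp_pos: [0.5243, -0.236, 0.246]
tool_rot: [-1.271, 1.11, -1.105]
contact_force: [0.3, -0.3, 0.7]
grip_width: 0.0512
```

Request:
jog_arm:
  rows:
    - [0,0,0,-0.125,0.6]
    - [0,0,0,-0.25,0.6]
    - [0,0,0,-0.375,0.6]
    - [0,0,0,-0.5,0.6]
    - [0,0,0,-0.625,0.6]

```text
time: 2.23
tcp_pos: [0.524, -0.2359, 0.2456]
tool_rot: [-1.476, 0.635, -0.629]
contact_force: [-0.2, -0.5, 0.5]
grip_width: 0.0514
```

```bash
python3 -c "
from h import *
go(.534,-.2265,.18,1.365)
c=optics.read_camera('side'); cv2.imwrite('pics/s1.png',crop(c['image'],200,100,180,180,4)[:600])
print(pix(c,[[.534,-.2265,.13],[.534,-.2265,.095],[.482,.194,.1]]), pix(c,[env.read_state()['tcp_pos']]))"
```

```text
go [ 0.4 65.6 13.7] -0.603 | tcp [ 0.524  -0.2359  0.2456] yaw 0.762 tilt -1.0 j [-0.42  0.26 -0.08  1.23  0.    0.39] F [-0.2 -0.5  0.5] w 0.0514 t 2.2333
[[325.00304818 208.20065674]
 [323.90546329 219.7002045 ]
 [221.44170316 161.30659204]] [[328.35947689 170.13858847]]
```

Request:
jog_arm:
  rows:
    - [0,12,3,-0.12,0.6]
    - [0,24,6,-0.24,0.6]
    - [0,36,9,-0.36,0.6]
    - [0,48,12,-0.48,0.6]
    - [0,60,14,-0.603,0.6]

```text
time: 2.7
tcp_pos: [0.5339, -0.2258, 0.1849]
tool_rot: [-1.563, 0.157, -0.152]
contact_force: [0.5, -0.4, -0.6]
grip_width: 0.0512
```

```bash
python3 -c "
from h import *
go(.534,-.2265,.18,1.365)
c=optics.read_camera('side'); a=crop(c['image'],270,150,95,110,4)
d=optics.read_camera('top');b=crop(d['image'],275,130,95,110,4)
cv2.imwrite('pics/s1.png',np.hstack([a,b]))
p=[[.534,-.2265,.13],env.read_state()['tcp_pos']]
print(pix(c,p),pix(d,p))"
```

```text
go [ 0.2  4.9 -0.7] 0.009 | tcp [ 0.5339 -0.2258  0.1849] yaw 1.374 tilt -1.0 j [-0.4   0.3  -0.17  1.1   0.   -0.2 ] F [ 0.5 -0.4 -0.6] w 0.0512 t 2.7
[[325.00304818 208.20065674]
 [325.94293595 189.8701626 ]] [[329.17202408 175.31865682]
 [332.72481166 172.42667066]]
```

View pics/s1.png

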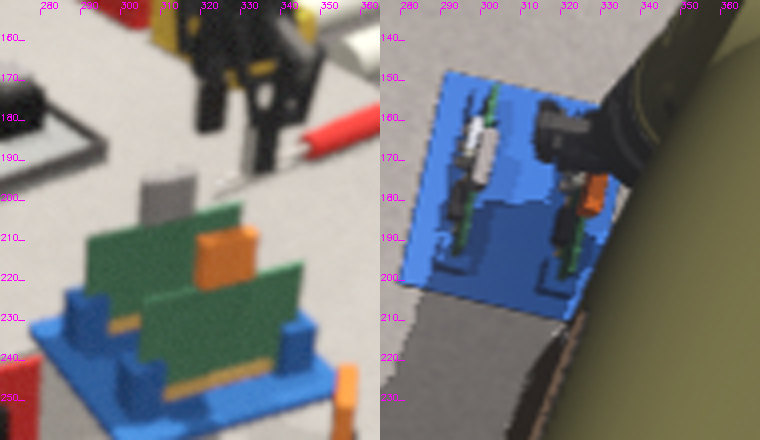

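The side view shows the orange handle's top centred at about (325,208), as predicted, with the finger tips at (321,182) and (334,192) straddling it. Descending and gripping.

Request:
jog_arm:
  rows:
    - [0,20,-0.7,0.009,0.6]
    - [0,40,-0.7,0.009,0.6]
    - [0,60,-0.7,0.009,0.6]
    - [0,82,-0.7,0.009,0.6]
    - [0,82,-0.7,0.009,0.6]

```text
time: 3.22
tcp_pos: [0.5293, -0.2246, 0.0981]
tool_rot: [-1.559, 0.179, -0.159]
contact_force: [-1.5, 0.6, -1.1]
grip_width: 0.0511
```

Request:
jog_arm:
  rows:
    - [0,0,0,0,0.1]
    - [0,0,0,0,0]
    - [0,0,0,0,0]
    - [0,0,0,0,0]
    - [0,0,0,0,0]
  newtons: 50

```text
time: 3.63
tcp_pos: [0.5305, -0.2252, 0.0997]
tool_rot: [-1.56, 0.178, -0.162]
contact_force: [-0.9, -0.3, 5.7]
grip_width: 0.0112
```

Request:
jog_arm:
  rows:
    - [0,0,0,0,0]
    - [0,0,0,0,0]
    - [0,0,0,0,0]
    - [0,0,0,0,0]
    - [0,0,0,0,0]

```text
time: 4.05
tcp_pos: [0.5304, -0.2251, 0.0998]
tool_rot: [-1.56, 0.178, -0.162]
contact_force: [-0.4, 0.6, 0.9]
grip_width: 0.0117
```

Gripped (11.7 mm). Now lifting straight up.

Request:
jog_arm:
  rows:
    - [0,-10,0,0,0]
    - [0,-25,0,0,0]
    - [0,-45,0,0,0]
    - [0,-65,0,0,0]
    - [0,-85,0,0,0]

```text
time: 4.47
tcp_pos: [0.5308, -0.2254, 0.1858]
tool_rot: [-1.56, 0.178, -0.161]
contact_force: [0.9, -0.2, -3.7]
grip_width: 0.0116
```

Request:
jog_arm:
  rows:
    - [0,-20,0,0,0]
    - [0,-40,0,0,0]
    - [0,-60,0,0,0]
    - [0,-70,0,0,0]
    - [0,-70,0,0,0]

```text
time: 4.88
tcp_pos: [0.5328, -0.2262, 0.2587]
tool_rot: [-1.561, 0.175, -0.165]
contact_force: [0.3, -0.5, -2.2]
grip_width: 0.0113
```

```bash
python3 -c "
from h import *
go(.482,.194,.27,1.549)
print(Rn.from_rotvec(env.read_state()['tool_rot']).as_matrix().round(4))"
```

```text
go [-139.9   -9.6  399.6] -0.195 | tcp [ 0.5328 -0.2262  0.2587] yaw 1.354 tilt -1.0 j [-0.4   0.27 -0.04  1.26  0.   -0.19] F [ 0.3 -0.5 -2.2] w 0.0113 t 4.8833
[[ 0.9767 -0.0063  0.2147]
 [-0.2147  0.0035  0.9767]
 [-0.0069 -1.      0.002 ]]
```

Request:
jog_arm:
  rows:
    - [-13,-3,36,-0.02,0]
    - [-26,-6,74,-0.04,0]
    - [-40,-9,112,-0.06,0]
    - [-54,-9,150,-0.08,0]
    - [-68,-10,190,-0.1,0]

```text
time: 5.3
tcp_pos: [0.5059, -0.0254, 0.2682]
tool_rot: [-1.566, 0.098, -0.085]
contact_force: [1.1, 0.2, -3.2]
grip_width: 0.0117
```

Request:
jog_arm:
  rows:
    - [-11,0,38,-0.02,0]
    - [-22,0,76,-0.04,0]
    - [-33,0,114,-0.06,0]
    - [-44,0,150,-0.08,0]
    - [-52,0,180,-0.09,0]

```text
time: 5.72
tcp_pos: [0.4734, 0.1616, 0.2678]
tool_rot: [-1.567, 0.027, -0.011]
contact_force: [0.1, -0.1, -2.1]
grip_width: 0.0112
```

```bash
python3 -c "
from h import *
go(.4783,.1941,.26,1.549)"
```

```text
go [ 4.2  7.9 32.5] -0.002 | tcp [0.4734 0.1616 0.2678] yaw 1.547 tilt -0.9999 j [ 0.32  0.12 -0.21  1.25  0.01  0.35] F [ 0.1 -0.1 -2.1] w 0.0112 t 5.7167
```

Request:
jog_arm:
  rows:
    - [4,0,16,0,0]
    - [4,10,32,0,0]
    - [4,30,32,0,0]
    - [4,55,32,0,0]
    - [4,55,32,0,0]

```text
time: 6.13
tcp_pos: [0.474, 0.1928, 0.2073]
tool_rot: [-1.571, 0.033, -0.004]
contact_force: [-1.3, -0.4, -4.9]
grip_width: 0.011
```

```bash
cat > chk.py <<'E'
from h import *
import sys
go(.4783,.1941,.205,1.549)
s=env.read_state(); M=Rn.from_rotvec(s["tool_rot"]).as_matrix()
Rb=Rn.from_euler("z",-.022).as_matrix(); B=np.array([.482,.194,.008])
bay=lambda L:[B+Rb@np.array(p) for p in L]
top=bay([(x,y,.092) for x,y in((.068,.01),(.068,-.01),(-.068,-.01),(-.068,.01))])
R=np.c_[M[:,0],-M[:,2],-M[:,1]]   # card axes x=tool x, z=up
O=s["tcp_pos"]+R@np.array([.0037,0,-.090])
card=[O+R@np.array(p) for p in((.06,0,0),(-.06,0,0),(-.06,0,.085),(.06,0,.085))]
hd=[O+R@np.array(p) for p in((.02,.006,.12),(.02,-.006,.12),(-.02,-.006,.12),(-.02,.006,.12))]
out=[]
for n,(u,v,a,b) in (("side",(165,95,100,110)),("top",(135,130,100,110))):
    c=optics.read_camera(n); im=cv2.resize(np.ascontiguousarray(c["image"][:,:,::-1]),None,fx=4,fy=4,interpolation=cv2.INTER_CUBIC)
    if len(sys.argv)<3:
        for P,col in((top,(255,0,255)),(card,(0,255,255)),(hd,(255,255,0))): cv2.polylines(im,[((pix(c,P)+.5)*4).astype(int).reshape(-1,1,2)],True,col,1)
    out.append(im[4*v:4*v+4*b,4*u:4*u+4*a])
cv2.imwrite(sys.argv[1],np.hstack(out))
E
python3 chk.py pics/k1.png
```

```text
go [4.3 2.2 1.4] -0.002 | tcp [0.474  0.1928 0.2073] yaw 1.547 tilt -0.9998 j [ 0.38  0.17 -0.28  1.13  0.01  0.41] F [-1.3 -0.4 -4.9] w 0.011 t 6.1333
```

View pics/k1.png

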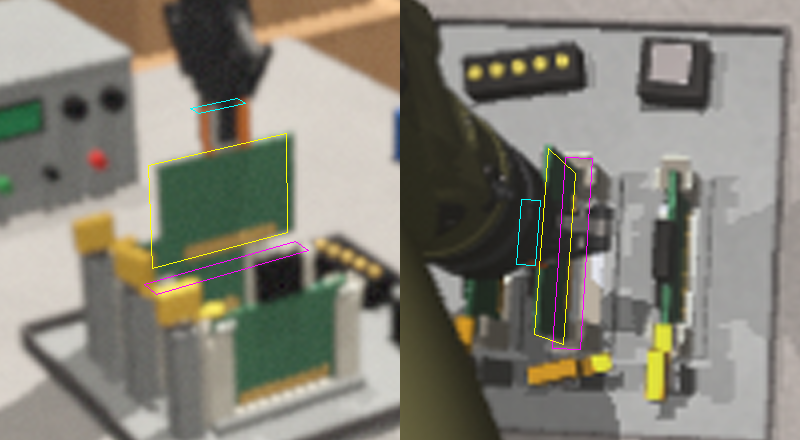

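Side view: the held board is about 6 crop px right of my model, so the card sits further +x than assumed. Top view: the y alignment looks fine, with the neighbour guides to the right. I'll refine with silhouettes: neighbour handle, latches and held board in each camera.

```bash
cat > sil.py <<'E'
from h import *
import itertools
cams={n:optics.read_camera(n) for n in("top","side")}
old={n:cv2.imread(f"pics/{n}0.png")[:,:,::-1] for n in cams}
Rb=Rn.from_euler("z",-.022).as_matrix(); B=np.array([.482,.194,.008])
box=lambda x,y,z:np.array(list(itertools.product(x,y,z)))
def mask(c,parts):
    m=np.zeros((384*8,512*8),np.uint8)
    for P in parts: cv2.fillConvexPoly(m,cv2.convexHull(((pix(c,P)+.5)*8).astype(np.int32)),255)
    return m
def cmp(name,n,img,lo,hi,parts):
    c=cams[n]; m=mask(c,parts); ys,xs=np.nonzero(m); pc=np.array([xs.mean(),ys.mean()])/8-.5
    g=cv2.inRange(cv2.cvtColor(np.ascontiguousarray(img),cv2.COLOR_RGB2HSV),lo,hi)
    near=cv2.dilate(cv2.resize(m,(512,384)),np.ones((9,9)))>0
    k=(g>0)&near; nl,l,st,ce=cv2.connectedComponentsWithStats(k.astype(np.uint8)); j=1+st[1:,4].argmax()
    print(name,n,"pred",pc.round(2),(m>0).sum()//64,"seen",ce[j].round(2),st[j].tolist(),"diff",(ce[j]-pc).round(2))
W=lambda P:B+P@Rb.T
bl=[W(box((-.02,.02),(.064,.076),(.095,.13)))]
def latch(y): return [W(box((-.103,-.069),(y-.006,y+.006),(.1025,.1285))),W(box((-.086,-.05),(y-.006,y+.006),(.0975,.1025)))]
for n in cams:
    cmp("blue",n,old[n],(100,120,40),(125,255,255),bl)
    for y in(.07,-.07): cmp("latch%g"%y,n,old[n],(20,110,60),(36,255,255),latch(y))
s=env.read_state(); M=Rn.from_rotvec(s["tool_rot"]).as_matrix(); R=np.c_[M[:,0],-M[:,2],-M[:,1]]; O=s["tcp_pos"]+R@np.array([.0037,0,-.09])
cmp("board","side",cams["side"]["image"],(45,50,30),(90,255,255),[O+box((-.06,.06),(-.0025,.0025),(0,.085))@R.T])
for i,e in enumerate(np.eye(3)): print("px per mm",i,{n:(pix(c,[O+R@(e*.01)])-pix(c,[O])).round(2)[0]/10 for n,c in cams.items()})
cv2.imwrite("pics/k2.png",cv2.resize(np.ascontiguousarray(cams["side"]["image"][110:190,180:270,::-1]),None,fx=8,fy=8,interpolation=cv2.INTER_CUBIC))
E
python3 sil.py
```

```text
blue top pred [151.27 190.77] 120 seen [149.66 189.38] [148, 183, 5, 14, 58] diff [-1.62 -1.39]
latch0.07 top pred [149.47 219.23] 124 seen [148.88 217.6 ] [145, 209, 9, 19, 85] diff [-0.59 -1.63]
latch-0.07 top pred [199.72 221.21] 108 seen [199.13 220.13] [196, 211, 7, 19, 83] diff [-0.59 -1.08]
blue side pred [210.4  147.34] 146 seen [212.1  147.48] [207, 142, 11, 12, 94] diff [1.7  0.14]
latch0.07 side pred [187.57 153.57] 131 seen [191.78 155.08] [184, 148, 18, 15, 130] diff [4.21 1.51]
latch-0.07 side pred [208.66 171.18] 151 seen [209.56 169.25] [197, 162, 27, 14, 183] diff [ 0.9  -1.93]
board side pred [220.02 142.02] 925 seen [220.7  143.65] [201, 127, 38, 37, 792] diff [0.67 1.63]
px per mm 0 {'top': array([ 0.025, -0.359]), 'side': array([ 0.279, -0.075])}
px per mm 1 {'top': array([0.358, 0.015]), 'side': array([0.159, 0.12 ])}
px per mm 2 {'top': array([-0.076, -0.048]), 'side': array([-0.008, -0.29 ])}
```

View pics/k2.png

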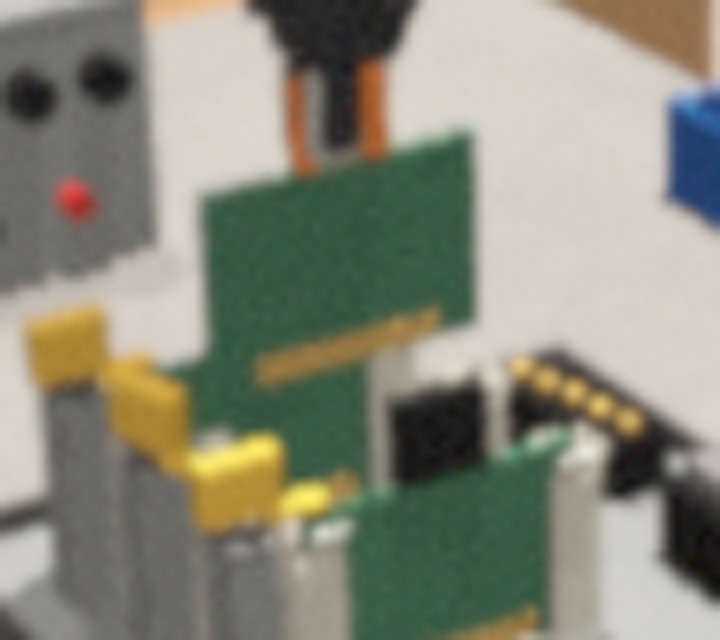

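The 8x side crop shows the held board's corners at about (205,134), (238.5,125.5) and (239,149.7) px; the handle sits symmetrically about the finger. I'll do an edge-gradient fit for the bay group (first images) and the held card (now).

```bash
cat > edge.py <<'E'
from h import *
from scipy.optimize import differential_evolution
from scipy.ndimage import map_coordinates
cams={n:optics.read_camera(n) for n in("top","side")}
def grad(img):
    g=cv2.GaussianBlur(np.ascontiguousarray(img).astype(np.float32),(0,0),.8)
    return np.minimum(np.sqrt(sum(cv2.Sobel(g,cv2.CV_32F,a,1-a)**2 for a in(0,1)).max(2)),250)
def seg(a,b): return np.linspace(a,b,40)
def loop(x,y,z): p=[(x[0],y[0],z),(x[1],y[0],z),(x[1],y[1],z),(x[0],y[1],z)]; return [seg(np.array(p[i]),np.array(p[(i+1)%4])) for i in range(4)]
def sc(G,n,P): q=pix(cams[n],P); return map_coordinates(G[n],[q[:,1],q[:,0]],order=1).mean()
def solve(f,bd):
    r=differential_evolution(f,bd,seed=1,maxiter=60,popsize=12,tol=1e-4); return r.x,-r.fun
if __name__=="__main__":
    G={n:grad(cv2.imread(f"pics/{n}0.png")[:,:,::-1]) for n in cams}
    L=[]
    for y in(.07,-.07): L+=loop((-.02,.02),(y-.006,y+.006),.13)+loop((-.103,-.069),(y-.006,y+.006),.1285)
    L=np.vstack(L)
    for use in(("top",),("top","side")):
        def f(p): P=L@Rn.from_euler("z",p[2]).as_matrix().T+[p[0],p[1],.008]; return -sum(sc(G,n,P) for n in use)
        print("bay",use,solve(f,[(.47,.495),(.182,.206),(-.05,.01)]))
    s=env.read_state(); M=Rn.from_rotvec(s["tool_rot"]).as_matrix(); R=np.c_[M[:,0],-M[:,2],-M[:,1]]
    G={n:grad(cams[n]["image"]) for n in cams}
    c=lambda *p:np.array(p)
    Ls=np.vstack([seg(c(-.06,-.0025,.085),c(.06,-.0025,.085)),seg(c(.06,-.0025,0),c(.06,-.0025,.085)),seg(c(-.06,-.0025,.03),c(-.06,-.0025,.085)),seg(c(.02,-.0025,0),c(.06,-.0025,0))])
    for Y in(0,):
        def f(p):
            T=R@Rn.from_euler("y",p[2]).as_matrix(); return -sc(G,"side",Ls@T.T+s["tcp_pos"]+R@c(p[0],Y,p[1]))
        print("card in tool (x,z,pitch)",solve(f,[(-.006,.014),(-.1,-.08),(-.06,.06)]))
E
python3 edge.py
```

```text
bay ('top',) (array([ 0.48340335,  0.19539839, -0.01296432]), np.float32(213.30464))
bay ('top', 'side') (array([ 0.48470293,  0.19453089, -0.01478744]), np.float32(419.7019))
card in tool (x,z,pitch) (array([ 0.01399808, -0.09415911, -0.05548587]), np.float64(240.3969268798828))
```

```bash
cat > cf.py <<'E'
from edge import *
from scipy.optimize import least_squares
s=env.read_state(); M=Rn.from_rotvec(s["tool_rot"]).as_matrix(); R=np.c_[M[:,0],-M[:,2],-M[:,1]]; print(R.round(4).tolist())
G={n:grad(cams[n]["image"]) for n in cams}
c=lambda *p:np.array(p)
Ls=np.vstack([seg(c(-.06,-.0025,.085),c(.06,-.0025,.085)),seg(c(.06,-.0025,0),c(.06,-.0025,.085)),seg(c(-.06,-.0025,.03),c(-.06,-.0025,.085)),seg(c(.02,-.0025,0),c(.06,-.0025,0))])
pose=lambda L,p:L@(R@Rn.from_euler("y",p[2]).as_matrix()).T+s["tcp_pos"]+R@c(p[0],0,p[1])
print("edges",solve(lambda p:-sc(G,"side",pose(Ls,p)),[(-.01,.025),(-.105,-.075),(-.12,.12)]))
K3=c((-.06,-.0025,.085),(.06,-.0025,.085),(.06,-.0025,0))
r=least_squares(lambda p:(pix(cams["side"],pose(K3,p))-c((204.9,133.9),(238,125),(238.4,149.2))).ravel(),[0,-.09,0]); print("corners",r.x,r.fun.round(2))
print(pix(cams["side"],pose(K3,[.0037,-.09,0])).round(1))
E
python3 cf.py
```

```text
[[0.9997, -0.0248, 0.0085], [-0.0247, -0.9997, -0.0043], [-0.0086, -0.0041, 1.0]]
edges (array([ 0.0147962 , -0.09375286, -0.05775892]), np.float64(240.65701293945312))
corners [ 0.01081767 -0.09205963 -0.01434535] [-0.9  -0.23  0.44 -0.1   0.57  0.39]
[[202.2 133.2]
 [236.8 124.9]
 [237.1 149.8]]
```

My card frame was left-handed (card y should be +tool z). Fixing that and refitting.

```bash
sed -i 's/-M\[:,2\],-M\[:,1\]/M[:,2],-M[:,1]/' cf.py chk.py edge.py sil.py; python3 cf.py; python3 -c "
from h import *
go(.484,.195,.205,1.557)"
```

```text
[[0.9997, 0.0247, 0.009], [-0.0246, 0.9997, -0.0041], [-0.0091, 0.0038, 1.0]]
edges (array([ 0.01198676, -0.09112224, -0.05700164]), np.float64(239.5940399169922))
corners [ 0.00824697 -0.0891101  -0.01458007] [-1.   -0.24  0.5  -0.14  0.62  0.46]
[[202.9 133.9]
 [237.6 125.6]
 [237.8 150.5]]
go [5.9 8.6 1.4] -0.011 | tcp [0.4782 0.1937 0.2136] yaw 1.546 tilt -1.0 j [ 0.38  0.17 -0.27  1.14  0.01  0.41] F [-0.3 -0.7 -3.8] w 0.011 t 6.6333
```

```bash
cat > k3.py <<'E'
from cf import *
C=cams["side"]; im=cv2.resize(np.ascontiguousarray(C["image"][:,:,::-1]),None,fx=10,fy=10,interpolation=cv2.INTER_CUBIC)
Q=np.array([(-.06,-.0025,.085),(.06,-.0025,.085),(.06,-.0025,0),(-.06,-.0025,0)])
for p,col in(((.0037,-.09,0),(255,255,0)),((.012,-.0911,-.057),(0,255,255))): cv2.polylines(im,[((pix(C,pose(Q,p))+.5)*10).astype(int).reshape(-1,1,2)],True,col,1)
cv2.imwrite("pics/k3.png",im[1150:1650,1900:2500]); print(s["tcp_pos"],s["time"])
E
python3 k3.py
```

```text
[[0.9997, 0.0245, 0.0097], [-0.0245, 0.9997, -0.0038], [-0.0098, 0.0036, 0.9999]]
edges (array([ 0.01226698, -0.09129027, -0.05876603]), np.float32(239.71713))
corners [ 0.00856039 -0.08870767 -0.01521349] [-1.   -0.24  0.5  -0.14  0.62  0.46]
[[202.8 134. ]
 [237.5 125.7]
 [237.7 150.6]]
[0.47789601 0.19371819 0.21325941] 6.7333
```

View pics/k3.png

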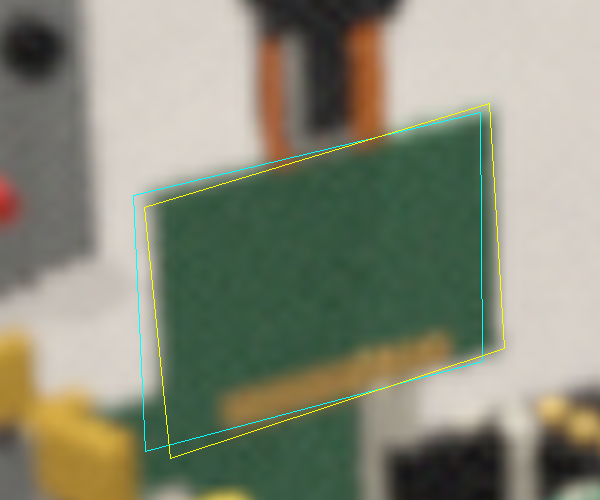

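The board hangs about 0.04 rad nose-up at +x, with its lower-edge middle roughly 10 mm +x of the TCP. The bay is at ≈(0.484,0.195), yaw −0.014. That is within the funnel's ±8 mm, so I correct and lower into the flare, watching the force.

Request:
jog_arm:
  rows:
    - [-3.5,5,1.4,-0.011,0]
    - [-3.5,10,1.4,-0.011,0]
    - [-3.5,15,1.4,-0.011,0]
    - [-3.5,20,1.4,-0.011,0]
    - [-3.5,23,1.4,-0.011,0]

```text
time: 7.15
tcp_pos: [0.4737, 0.1951, 0.1892]
tool_rot: [-1.567, 0.019, -0.002]
contact_force: [-0.6, -0.8, -1.4]
grip_width: 0.0113
```

Request:
jog_arm:
  rows:
    - [0,2,0,0,0]
    - [0,4,0,0,0]
    - [0,6,0,0,0]
    - [0,8,0,0,0]
    - [0,10,0,0,0]

```text
time: 7.57
tcp_pos: [0.4745, 0.1953, 0.1796]
tool_rot: [-1.567, 0.018, -0.004]
contact_force: [2.3, -0.5, 0.1]
grip_width: 0.0111
```

```bash
python3 chk.py pics/k4.png x; python3 -c "
from h import *
go(.4745,.195,.15,1.557)"
```

```text
go [  3.6 -25.5  -1.1] 0.008 | tcp [0.4745 0.1953 0.1796] yaw 1.557 tilt -1.0 j [ 0.39  0.19 -0.33  1.06  0.01  0.4 ] F [ 2.3 -0.5  0.1] w 0.0111 t 7.5667
go [ 0.3 29.4 -0.4] 0.0 | tcp [0.4745 0.1953 0.1794] yaw 1.557 tilt -1.0 j [ 0.39  0.19 -0.33  1.06  0.01  0.4 ] F [ 2.7  0.  -2.8] w 0.011 t 7.6667
```

View pics/k4.png

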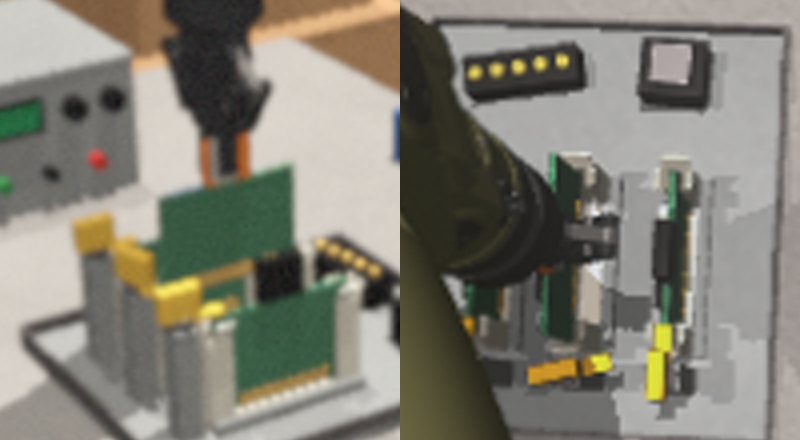

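The views show the board over the middle slot, in line with it, with its lower edge at the flare; contact is slight (2.7 N in x). Lowering on.

Request:
jog_arm:
  rows:
    - [0,3,0,0,0]
    - [0,6,0,0,0]
    - [0,9,0,0,0]
    - [0,12,0,0,0]
    - [0,12,0,0,0]

```text
time: 8.08
tcp_pos: [0.4758, 0.1955, 0.1673]
tool_rot: [-1.567, 0.016, -0.006]
contact_force: [5.4, 0.2, -1.4]
grip_width: 0.0115
```

Request:
jog_arm:
  rows:
    - [2,2,0,0,0]
    - [2,5,0,0,0]
    - [2,8,0,0,0]
    - [2,12,0,0,0]
    - [2,12,0,0,0]

```text
time: 8.5
tcp_pos: [0.4767, 0.1953, 0.154]
tool_rot: [-1.568, 0.017, -0.004]
contact_force: [0.1, 1.4, -3.5]
grip_width: 0.0114
```

Free-running in the slot (force only the card's weight). Continuing.

Request:
jog_arm:
  rows:
    - [0,4,0,0,0]
    - [0,8,0,0,0]
    - [0,12,0,0,0]
    - [0,16,0,0,0]
    - [0,20,0,0,0]

```text
time: 8.92
tcp_pos: [0.4768, 0.1954, 0.1337]
tool_rot: [-1.567, 0.017, -0.004]
contact_force: [2.1, -0.2, -1.8]
grip_width: 0.0112
```

Request:
jog_arm:
  rows:
    - [0,3,0,0,0]
    - [0,6,0,0,0]
    - [0,9,0,0,0]
    - [0,12,0,0,0]
    - [0,12,0,0,0]

```text
time: 9.33
tcp_pos: [0.4768, 0.1955, 0.1212]
tool_rot: [-1.568, 0.017, -0.005]
contact_force: [2.0, 0.5, -4.4]
grip_width: 0.0111
```

Request:
jog_arm:
  rows:
    - [0,2,0,0,0]
    - [0,4,0,0,0]
    - [0,6,0,0,0]
    - [0,8,0,0,0]
    - [0,8,0,0,0]

```text
time: 9.75
tcp_pos: [0.4769, 0.1955, 0.1129]
tool_rot: [-1.568, 0.017, -0.005]
contact_force: [2.5, 1.3, -3.3]
grip_width: 0.0113
```

Request:
jog_arm:
  rows:
    - [0,1,0,0,0]
    - [0,2,0,0,0]
    - [0,3,0,0,0]
    - [0,4,0,0,0]
    - [0,4,0,0,0]

```text
time: 10.17
tcp_pos: [0.4769, 0.1955, 0.1088]
tool_rot: [-1.568, 0.017, -0.005]
contact_force: [3.4, 0.3, -2.2]
grip_width: 0.0113
```

Request:
jog_arm:
  rows:
    - [0,1,0,0,0]
    - [0,2,0,0,0]
    - [0,3,0,0,0]
    - [0,3,0,0,0]
    - [0,3,0,0,0]

```text
time: 10.58
tcp_pos: [0.4776, 0.1958, 0.1077]
tool_rot: [-1.567, 0.015, -0.006]
contact_force: [-0.5, -1.1, 13.9]
grip_width: 0.0112
```

Request:
jog_arm:
  rows:
    - [0,1,0,0,0]
    - [0,2,0,0,0]
    - [0,2,0,0,0]
    - [0,2,0,0,0]
    - [0,2,0,0,0]

```text
time: 11.0
tcp_pos: [0.4777, 0.1958, 0.1077]
tool_rot: [-1.567, 0.015, -0.007]
contact_force: [-2.5, -2.1, 17.5]
grip_width: 0.0112
```

Floor contact at TCP z 0.1077, which puts the card at 0.018, the seat height. I press a little to level it, then release slowly.

Request:
jog_arm:
  rows:
    - [0,1,0,0,0]
    - [0,2,0,0,0]
    - [0,2,0,0,0]
    - [0,2,0,0,0]
    - [0,2,0,0,0]

```text
time: 11.42
tcp_pos: [0.4778, 0.1958, 0.1077]
tool_rot: [-1.566, 0.014, -0.008]
contact_force: [-2.2, -2.2, 16.6]
grip_width: 0.0118
```

Request:
jog_arm:
  rows:
    - [0,0,0,0,0.25]
    - [0,0,0,0,0.3]
    - [0,0,0,0,0.3]
    - [0,0,0,0,0.35]
    - [0,-2,0,0,0.4]

```text
time: 11.83
tcp_pos: [0.477, 0.1956, 0.1089]
tool_rot: [-1.567, 0.015, -0.006]
contact_force: [0.5, 0.5, -0.1]
grip_width: 0.034
```

Request:
jog_arm:
  rows:
    - [0,-10,0,0,0.4]
    - [0,-25,0,0,0.4]
    - [0,-45,0,0,0.4]
    - [0,-65,0,0,0.4]
    - [0,-80,0,0,0.4]

```text
time: 12.25
tcp_pos: [0.4778, 0.1955, 0.1911]
tool_rot: [-1.566, 0.014, -0.007]
contact_force: [1.4, 0.5, -0.0]
grip_width: 0.0344
```

Run:
```python
from h import *
Rb=Rn.from_euler("z",-.014).as_matrix(); B=np.array([.484,.195,.008])
L=B+Rb@[-.086,0,0]; print("latch axis",L); go(*L[:2],.19,.3)
sq=((1,1),(1,-1),(-1,-1),(-1,1)); out=[]
for n,(u,v,a,b) in (("side",(165,95,100,110)),("top",(135,130,100,110))):
    c=optics.read_camera(n); im=cv2.resize(np.ascontiguousarray(c["image"][:,:,::-1]),None,fx=4,fy=4,interpolation=cv2.INTER_CUBIC)
    for k,col in((0,(255,0,255)),(-.07,(0,255,255))):
        P=[B+Rb@[.02*i,k+.006*j,.13] for i,j in sq]; Q=[B+Rb@np.array([.06*i,k-.0025,.095 if j>0 else .01]) for i,j in sq]
        for p in(P,Q): cv2.polylines(im,[((pix(c,p)+.5)*4).astype(int).reshape(-1,1,2)],True,col,1)
    out.append(im[4*v:4*v+4*b,4*u:4*u+4*a])
cv2.imwrite("pics/k5.png",np.hstack(out))
```

```text
latch axis [0.39800843 0.19620396 0.008     ]
go [-79.8   1.5  -0.3] 1.257 | tcp [0.4778 0.1955 0.1911] yaw 1.557 tilt -1.0 j [ 0.38  0.18 -0.31  1.08  0.01  0.4 ] F [ 1.4  0.5 -0. ] w 0.0344 t 12.25
```

View pics/k5.png

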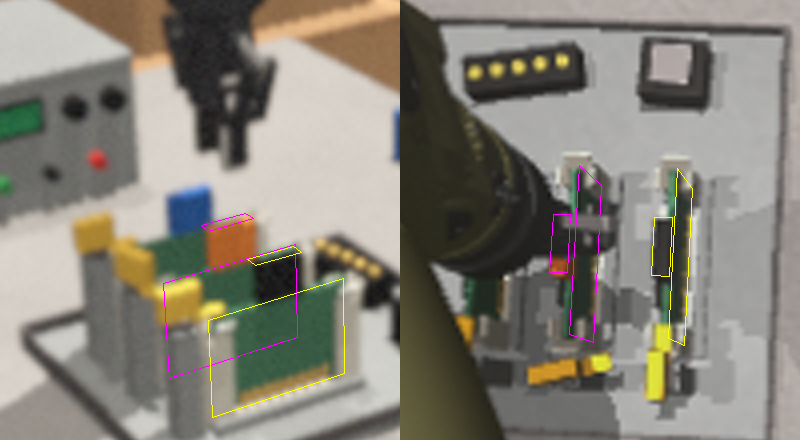

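The orange handle sits relative to its bay model exactly as the black (home) one does to its own (both about 4 crop px low), so the card is home. The latch bar slopes from (528,376) to (576,362), giving an angle of ≈ 0.25. Moving over the latch and aligning.

Request:
jog_arm:
  rows:
    - [-16,0,0,0.12,0.4]
    - [-32,0,0,0.24,0.4]
    - [-48,0,0,0.36,0.4]
    - [-64,0,0,0.48,0.4]
    - [-80,0,0,0.6,0.4]

```text
time: 12.77
tcp_pos: [0.398, 0.1968, 0.1916]
tool_rot: [-1.511, 0.488, -0.482]
contact_force: [-0.6, 0.6, 0.3]
grip_width: 0.0341
```

Request:
jog_arm:
  rows:
    - [0,0,0,0.12,0.4]
    - [0,0,0,0.24,0.4]
    - [0,0,0,0.36,0.4]
    - [0,0,0,0.48,0.4]
    - [0,0,0,0.6,0.4]

```text
time: 13.18
tcp_pos: [0.3975, 0.1966, 0.1911]
tool_rot: [-1.35, 0.955, -0.946]
contact_force: [-0.2, 0.7, -0.5]
grip_width: 0.0342
```

Run:
```python
from h import *
c=optics.read_camera("side"); go(.398,.1962,.109,.236)
cv2.imwrite("pics/k6.png",crop(c["image"],160,90,80,100,6))
B=np.array([.398,.1962,.1365]); print(pix(c,[B,env.read_state()["tcp_pos"]]))
```

```text
go [ 1.1 82.1  0.4] 0.104 | tcp [0.3975 0.1966 0.1911] yaw 0.34 tilt -1.0 j [ 0.45  0.04 -0.47  1.06  0.01  1.69] F [-0.1 -0.4 -0.3] w 0.0341 t 13.2333
[[196.73958072 157.47661376]
 [195.39272736 140.96120062]]
```

View pics/k6.png

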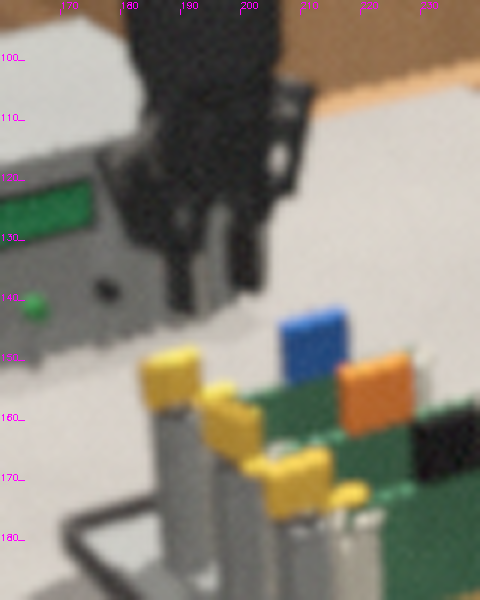

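The side view shows the middle latch bar's top face centred near (198,157), prediction (196.7,157.5), with the fingers straddling it above. Descending, closing and feeling.

Request:
jog_arm:
  rows:
    - [1.4,20,1.4,0.1,0.4]
    - [1.4,40,1.4,0.1,0.4]
    - [1.4,60,1.4,0.1,0.4]
    - [1.4,75,1.4,0.1,0.4]
    - [1.4,81,1.4,0.1,0.4]

```text
time: 13.65
tcp_pos: [0.3972, 0.1953, 0.1076]
tool_rot: [-1.316, 1.035, -1.023]
contact_force: [-1.1, -0.2, -0.2]
grip_width: 0.034
```

Request:
jog_arm:
  rows:
    - [0,0,0,0,0.4]
    - [0,0,0,0,0.25]
    - [0,0,0,0,0]
    - [0,0,0,0,0]
    - [0,0,0,0,0]
  newtons: 30

```text
time: 14.07
tcp_pos: [0.3997, 0.1959, 0.1085]
tool_rot: [-1.312, 1.031, -1.025]
contact_force: [7.5, 1.5, -11.0]
grip_width: 0.0186
```

```bash
python3 -c "
from h import *
go(.399,.1962,.109,1.557)"
```

```text
go [-0.5 -0.5 -0.6] -1.314 | tcp [0.3997 0.1959 0.1085] yaw 0.243 tilt -1.0 j [ 0.45  0.12 -0.59  0.86  0.    1.78] F [  7.5   1.5 -11. ] w 0.0186 t 14.0667
```

Request:
jog_arm:
  rows:
    - [0,0,1,0,0]
    - [0,0,2,0,0]
    - [0,0,2,0,0]
    - [0,0,2,0,0]
    - [0,0,2,0,0]

```text
time: 14.48
tcp_pos: [0.4001, 0.1959, 0.1083]
tool_rot: [-1.315, 1.033, -1.023]
contact_force: [-6.4, -1.3, -2.3]
grip_width: 0.0181
```

The width is 18 mm rather than 12, so the bar probably lies at an angle between the pads. A small counter-clockwise turn will show this in the width.

Request:
jog_arm:
  rows:
    - [0,0,-1,-0.05,0]
    - [0,0,-1,-0.1,0]
    - [0,0,-1,-0.15,0]
    - [0,0,-1,-0.2,0]
    - [0,0,-1,-0.2,0]

```text
time: 14.9
tcp_pos: [0.4002, 0.196, 0.1085]
tool_rot: [-1.386, 0.879, -0.872]
contact_force: [3.3, 1.7, -9.6]
grip_width: 0.0184
```

Run:
```python
from h import *
c=optics.read_camera("side"); d=optics.read_camera("top")
go(.399,.1962,.109,1.557)
cv2.imwrite("pics/k7.png",np.hstack([crop(c["image"],165,110,65,75,6),crop(d["image"],145,175,65,75,6)]))
print(pix(c,[env.read_state()["tcp_pos"]]))
```

```text
go [-0.7 -0.5 -0.9] -1.115 | tcp [0.4001 0.196  0.1085] yaw 0.442 tilt -1.0 j [ 0.45  0.12 -0.59  0.86  0.    1.58] F [  4.2   1.4 -11.4] w 0.0189 t 15.0
[[197.96877094 165.55858497]]
```

View pics/k7.png

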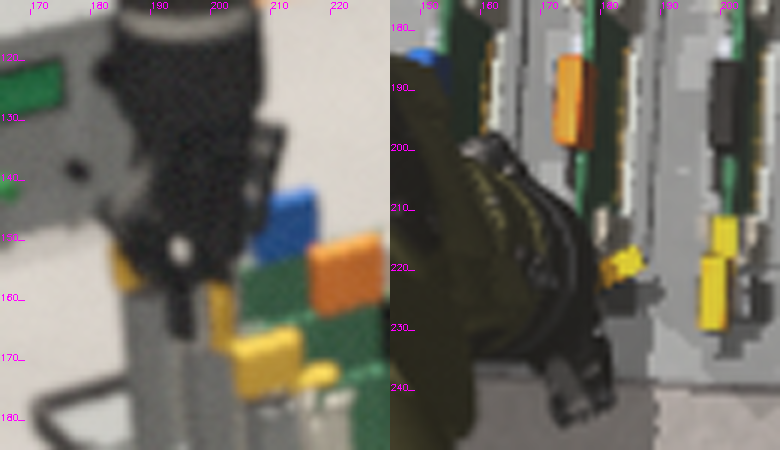

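The top view shows the tab at (181–187,217–221) pointing farther round than before, so the latch follows the turn. Continuing.

Request:
jog_arm:
  rows:
    - [0,0,0,-0.1,0]
    - [0,0,0,-0.2,0]
    - [0,0,0,-0.3,0]
    - [0,0,0,-0.4,0]
    - [0,0,0,-0.5,0]

```text
time: 15.42
tcp_pos: [0.4009, 0.1965, 0.1085]
tool_rot: [-1.511, 0.491, -0.486]
contact_force: [2.8, 2.9, -12.8]
grip_width: 0.0188
```

Request:
jog_arm:
  rows:
    - [0,0,0,-0.1,0]
    - [0,0,0,-0.2,0]
    - [0,0,0,-0.3,0]
    - [0,0,0,-0.4,0]
    - [0,0,0,-0.4,0]

```text
time: 15.83
tcp_pos: [0.4012, 0.1971, 0.1085]
tool_rot: [-1.558, 0.177, -0.173]
contact_force: [3.1, 2.8, -12.1]
grip_width: 0.0189
```

Run:
```python
from h import *
go(.399,.1962,.109,1.557); print(env.read_state()["torque"])
```

```text
go [-1.9 -0.5 -1.4] -0.209 | tcp [0.4012 0.1971 0.1085] yaw 1.348 tilt -1.0 j [ 0.45  0.12 -0.59  0.86  0.01  0.68] F [  3.1   2.8 -12.1] w 0.0189 t 15.8333
[ 0.70577647 -0.64385376  0.04181148]
```

Request:
jog_arm:
  rows:
    - [0,0,0,-0.06,0]
    - [0,0,0,-0.12,0]
    - [0,0,0,-0.18,0]
    - [0,0,0,-0.21,0]
    - [0,0,0,-0.21,0]

```text
time: 16.25
tcp_pos: [0.4013, 0.1975, 0.1085]
tool_rot: [-1.564, 0.013, -0.011]
contact_force: [1.9, 2.9, -11.3]
grip_width: 0.0183
```

Run:
```python
from h import *
go(.399,.1962,.109,1.557); print(env.read_state()["torque"])
```

```text
go [-2.2 -0.5 -1.3] -0.002 | tcp [0.4013 0.1975 0.1085] yaw 1.555 tilt -1.0 j [ 0.45  0.12 -0.59  0.86  0.01  0.47] F [  1.9   2.9 -11.3] w 0.0183 t 16.25
[ 0.64437948 -0.44986269 -0.02392553]
```

Request:
jog_arm:
  rows:
    - [0,0,0,-0.05,0]
    - [0,0,0,-0.1,0]
    - [0,0,0,-0.15,0]
    - [0,0,0,-0.15,0]
    - [0,0,0,-0.15,0]

```text
time: 16.67
tcp_pos: [0.3996, 0.1976, 0.1086]
tool_rot: [-1.561, -0.1, 0.105]
contact_force: [-4.5, 2.0, -2.1]
grip_width: 0.0186
```

Run:
```python
from h import *
go(.399,.1962,.109,1.557); print(env.read_state()["torque"])
```

```text
go [-0.8 -0.5 -1.3] 0.145 | tcp [0.3996 0.1976 0.1086] yaw 1.702 tilt -1.0 j [ 0.45  0.12 -0.59  0.86  0.01  0.32] F [-4.5  2.  -2.1] w 0.0186 t 16.6667
[0.4927572  1.13596731 0.06576473]
```

Force and moment changed, so the stop seems reached. Release, lift and check.

Request:
jog_arm:
  rows:
    - [0,0,0,0,0.2]
    - [0,0,0,0,0.4]
    - [0,0,0,0,0.45]
    - [0,0,0,0,0.45]
    - [0,0,0,0,0.45]

```text
time: 17.08
tcp_pos: [0.4004, 0.1976, 0.1091]
tool_rot: [-1.561, -0.1, 0.104]
contact_force: [-0.4, -0.3, -0.1]
grip_width: 0.0387
```

Request:
jog_arm:
  rows:
    - [0,-10,0,0,0.45]
    - [0,-30,0,0,0.45]
    - [0,-60,0,0,0.45]
    - [0,-100,0,0,0.45]
    - [0,-120,0,0,0.45]

```text
time: 17.5
tcp_pos: [0.402, 0.1972, 0.2339]
tool_rot: [-1.559, -0.103, 0.1]
contact_force: [2.0, 0.6, -0.2]
grip_width: 0.0386
```

Request:
jog_arm:
  rows:
    - [0,0,-40,0,0.45]
    - [0,0,-80,0,0.45]
    - [0,0,-120,0,0.45]
    - [0,0,-160,0,0.45]
    - [0,0,-190,0,0.45]

```text
time: 17.92
tcp_pos: [0.4267, 0.0063, 0.2335]
tool_rot: [-1.56, -0.104, 0.097]
contact_force: [0.4, -0.1, -0.4]
grip_width: 0.0386
```

Run:
```python
from h import *
c=optics.read_camera("side"); d=optics.read_camera("top")
go(.4,.2,.2)
cv2.imwrite("pics/k8.png",np.hstack([crop(c["image"],165,125,65,75,6),crop(d["image"],140,165,65,75,6)]))
```

```text
go [ -3.1  34.7 196.6] 0 | tcp [0.4271 0.0051 0.2333] yaw 1.694 tilt -1.0 j [ 0.01 -0.02 -0.43  1.15  0.01 -0.12] F [-0.3  0.2 -0.3] w 0.0384 t 18.0167
```

View pics/k8.png

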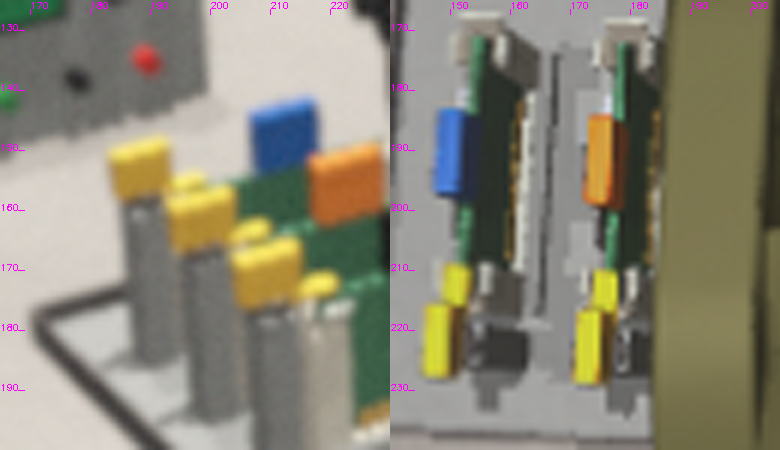

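Middle latch bar (171–175, 216–229) and tab (173–177, 210–216) are parallel to the blue bay's locked latch, and the orange handle sits exactly as the blue one does. The robot is clear. Handing in.

Run:
```python
from h import *
c=optics.read_camera("side"); o=cv2.imread("pics/side0.png")[:,:,::-1]
P=np.array([.549,-.1485,.12]); print("spare handle px",pix(c,[P]).round(1)); u,v=pix(c,[P])[0].astype(int); print(c["image"][v-4:v+5:2,u-8:u+9:4].tolist())
print(env.sign_off())
```

```text
spare handle px [[309.2 196.5]]
[[[216, 209, 201], [213, 207, 198], [209, 201, 194], [205, 199, 193], [197, 190, 184]], [[215, 208, 199], [193, 187, 180], [194, 188, 182], [175, 170, 164], [142, 134, 132]], [[216, 209, 201], [146, 139, 134], [135, 129, 125], [113, 108, 104], [112, 107, 104]], [[214, 208, 200], [122, 116, 112], [112, 108, 104], [108, 104, 102], [111, 106, 103]], [[213, 207, 198], [124, 120, 114], [111, 106, 101], [106, 103, 100], [114, 109, 107]]]
the job is handed in; nothing more can be done
None
```

The orange-handled card is in the middle bay with its latch closed over it, and the job is handed in at about 18 s of the 50 s allowed. The hand-in gives no verdict.

- **Card:** I lifted it from the stand and lowered it slowly until it touched the bay floor. Contact came at a TCP height of 107.7 mm, which puts the card's lower edge at seat height. Vertical force at contact was about 17 N.
- **Latch:** I turned it counter-clockwise until the forces showed the stop. In the last picture its bar and tab lie parallel to the neighbouring locked latch, and the orange handle sits in its bay just as the blue one does in its own.
- **Spare:** I never touched it. Its grey handle still shows where predicted in the final side image.
- **Robot:** it was clear of everything, with no contact force.

**Checks that disagreed:**
- The gripper read about 18.5 mm on the 12 mm latch bar, probably from an oblique grip. The latch followed the turn anyway.
- While held, the card looked tilted by about 0.04 rad. It went home without excessive force.
- I viewed 13 pictures against the budget of 10.

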